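Open a left-hand screw clamp and lay the panel carrier in the drying tray

ROBOT

A 6-joint arm with a two-finger parallel gripper is mounted at the origin on the work surface. World frame = base frame: x ahead of the robot, y to its left, z up, the work surface at z = 0. Lengths are in mm, angles in rad, forces in N, time in s.
With the tool pointing down it reaches from about 350 to 725 mm from the base axis. Payload 6 kg.
Tool frame: the origin (TCP) lies midway between the tips of the shut fingers; the grasp point (between the pads) lies 19 mm behind it; z points along the fingers, y is the line along which they close (so a half turn about z gives the same grasp; the last joint's range is limited). The gripper opens to 85 mm and grips with 20 to 120 N. Pads are 22 mm wide; open, the fingers measure 114 mm over their backs; the gripper's body (76 mm by 85 mm) begins 54 mm behind the grasp point. The pads swing forward as they close: fully open they stand 13 mm farther back than shut.
Start: joints at [1.532, 0.04, 0.085, 0, -1.615, -0.334], TCP at [218.507, 558.774, 231.261] pointing down, gripper open.
Joint ranges: [-2.56, 2.56], [-1.29, 2.01], [-1.08, 1.49], [-3.29, 1.98], [-2.81, -0.18], [-2.99, 2.99]. Speed limits (rad/s): [2.57, 2.57, 3.01, 3.14, 3.14, 3.14].

INTERFACE

Orientations are given as [roll, pitch, yaw] about the fixed x, y, z axes, in that order (R = Rz(yaw) Ry(pitch) Rx(roll)).
In Python, from bench import ctrl gives the robot as it stands.
- The arm moves only by the tool servo_tool, never from a script. Its argument "deltas" is a list of rows, each an object of numbers: "jaw": the closure, from -1 (fully open) to 1 (shut), so that 0 is half open; "x", "y", "z": the shift along the tool's x, y, z normalised to -1 to 1, where 1 is 0.5 m; "yaw": the turn about the tool's z normalised to -1 to 1, where 1 is 30 degrees. A call has 1 to 20 rows; each row is the pose to reach, as a shift and turn from the pose commanded when the call began, along the tool's axes at that moment; what a row does not reach only later rows make up. A row lasts 1/8 s, in which the tool goes at most 62.5 mm and 10.7 degrees, less where a joint would pass 70% of its speed; a pose out of reach is approached as far as the arm can. A call with a number of a shift or a turn outside -1 to 1 is refused whole. A call with a gripper value outside its range is refused whole. The fingers move at their own pace and stop on an object; the grip force is fixed at half the most. Time passes only in rows, so rows that repeat a pose let the fingers close. It gives the time, the measured TCP pose, the force, the opening and the grip force at its end, in the units of the state.
- ctrl.observe(): the state, without advancing time (a new reading comes with each control period).
- ctrl.read_camera(name): name is "scene" or "side" or "wrist"; returns the picture (480x640x3 uint8, blue, green, red); there is no depth.
- ctrl.camera_info(name): a dict with "fov_y" (degrees; the focal length in pixels is half the picture's height over the tangent of half this angle, whatever the lens; pixels are square), "cx", "cy" (the principal point, pixels), "pose" (4x4, takes a point from camera to world coordinates). Camera axes: x right, y up, looking along -z (the intrinsics and any distortion apply to the point x, -y, -z); pixel columns grow to the right and rows downward; lengths in mm; the calibration is good to about 2 mm. A picture is of the moment at which its call begins: read the wrist's pose just before it. camera_info takes no time and is no camera call; for the wrist camera it gives the pose at the moment of the call.
- ctrl.sign_off(): hands the job in; it is judged then, once.
The state is a dict: "t": time; "joint_pos": joint angles; "joint_vel": joint speeds; "joint_torque": joint torques, N m; "tool_pos": TCP position; "ee_rot": TCP orientation; "contact_force": force on the tool from outside, world axes, zero at the start; "ft_torque": the same for the moment, N m; "opening": finger opening in mm; "grip_force": force on a finger pad.
Only numpy, scipy, OpenCV 4.12 (cv2) and the standard library are available. Lean on these libraries where they do the work, as an engineer would, in place of code of your own. Each camera call takes 0.05 s, during which the arm holds its last target. There are 200 camera calls.

TASK

The test-panel carrier is held down in the scrub tester's clamp, whose black knob has a left-hand thread. Loosen the knob by turning it clockwise (seen from above) until the jaw is fully raised and you feel the screw come up against its stop, without forcing it on against the stop; then draw the carrier out towards the clamp's open end, without dragging it against the jaw, and set it down gently, lying flat in the steel drying tray, and let go. Leave the tin, the jar and the spatula alone.

Things in the scene. Friction and masses are not known exactly. Their poses are not given: they have to be found in the camera images.
- fixture: Fixed bench clamp, grey base plate 250 x 150 x 20 mm. Origin at table level under the vertical screw axis. The carrier comes out at the open end, -x (base from x = -200 to +50 mm). Steel bed, top at 30 mm height, to x = -150 mm; side guides 66 mm apart, 36 mm high, from x = -50 mm to the rear stop at x = +31 mm. All heights here are above the table.
- bridge_top (a point): Centre of the top of the aluminium bridge over the bed, 92 mm high, on the screw axis. The bridge is 134 mm long (fixture's y) and 36 mm wide, on two columns 100 mm apart. On it stand a steel sleeve, 32 mm in diameter and 16 mm high, and above that the knob.
- knob_grip (a point): Centre of the black knob, a rounded square block 44 x 44 x 30 mm on the screw axis, 141 mm high (underside 126). x, y: square to its flat sides, so it can be regrasped every quarter turn. Only the jaw rises, 1.7 mm per rad clockwise, not the knob. The stop comes after 1.7 to 2.9 rad in all, differently each time. Turning takes 0.3 N m; at the stop the torque climbs; 1 N m is forcing it.
- sleeve (a joint): Twist of the springy steel sleeve that carries the knob, rad, positive clockwise from above, 0 when relaxed, 5 N m per rad: about 0.06 while the knob turns freely. More than 0.20 either way (1 N m on the knob) is forcing the screw.
- jaw_foot (a point): Centre of the underside of the steel jaw, a block 30 (x) x 36 (y) x 18 mm under the bridge, moved up and down by the screw. 38.5 mm high when tight down, about 43 mm when the screw is at its stop. The carrier's rear rib, top at 41 mm, lies behind (+x of) the jaw and passes under it only when it is raised.
- carrier_grip (a point): Centre of the carrier's grip tab, an upright block 16 x 16 x 36 mm. Carrier: loose aluminium plate 166 (x) x 60 (y) x 8 mm, 0.3 kg; this point is 26 mm above its underside, 31 mm from its -x end, 135 mm from its +x end, where a rib 8 mm long rises 3 mm. In the clamp its axes lie along the fixture's, the tab at x = -108 mm; drawn 60 mm to -x it is clear of jaw and bridge, 85 mm of the guides.
- tray: Fixed open steel tray 230 (x) x 150 (y) mm, 18 mm high, walls and floor 5 mm thick; origin under its centre at table level; the carrier fits in lengthwise, along the tray's x, either way round.
- spatula: Spatula lying on the table, about 200 mm long, handle to its -x; a bystander.
- tin: Paint tin, 72 mm in diameter, 75 mm high, origin at its foot; a bystander.
- jar: Small jar, 56 mm in diameter, 60 mm high, origin at its foot; a bystander.
Mind the look-alikes: they are no part of the job. There is more than one size of the part that bears carrier_grip; the job needs the middle-sized.

How it is judged:
By the outcome, as a careful person would: the job done as asked, in the order asked, and still so for the second after the job is handed in, with the robot touching nothing.
It also fails if it takes over 69 s, if anything falls off the work surface, if the arm or the gripper's body presses on something with over 40 N, if the wrist force passes 120 N, or if a joint passes its speed limit or range.

## Working session

There is one attempt and no reset: what is moved stays moved. The work goes in short steps, Python scripts to look and compute and a tool call to move; the robot and the scene stay as the last step left them, time stands still between calls to the robot, and variables do not carry over. Pictures are saved under pics/ and viewed, at most 10 in all, crops included, and the job is handed in when it is done.

Besides the shell and the picture viewer there is one more tool, called after "Call:" as name(argument=value, ...) on one line, values as JSON. servo_tool: Moves the arm, as the interface text tells. Scaled input: -1 to 1 covers 0.5 m each way for a shift and 30 degrees each way for a turn. Its arguments: {"type":"object","properties":{"deltas":{"type":"array","items":{"type":"object","properties":{"jaw":{"type":"number"},"x":{"type":"number"},"y":{"type":"number"},"z":{"type":"number"},"yaw":{"type":"number"}}}}},"required":["deltas"]}

```bash
mkdir -p pics; ls; python3 - <<'E'
from bench import ctrl
import cv2,numpy as np
print(ctrl.observe())
for n in("scene","side","wrist"):
    print(n,ctrl.camera_info(n)); cv2.imwrite(f"pics/{n}0.png",ctrl.read_camera(n))
E
```

```text
pics
{'t': 0.0, 'joint_pos': array([ 1.53171844e+00,  4.08436906e-02,  8.37757013e-02, -4.71735476e-04,
       -1.61548256e+00, -3.33674214e-01]), 'joint_vel': array([ 0.00146888, -0.00016128, -0.00148673, -0.0016317 ,  0.0007679 ,
        0.00119268]), 'joint_torque': array([ 8.08218260e-05, -3.68197703e+01,  3.47414017e+01,  6.93208113e+00,
       -5.35705811e-03,  9.21374891e-06]), 'tool_pos': array([218.32318832, 558.51334003, 230.23988917]), 'ee_rot': array([ 3.13978083e+00, -1.29227830e-04, -3.72731325e-01]), 'contact_force': array([ 0.24567708, -0.16081369, -0.40991207]), 'ft_torque': array([-0.018426  , -0.00908244,  0.02066753]), 'grip_force': 0.0, 'opening': 85.71981690238704}
scene {'fov_y': 51.87837132622976, 'cx': 313.04944261710983, 'cy': 238.97120661518068, 'pose': array([[-3.20047632e-01, -7.20258211e-01,  6.15465371e-01,
         1.27700293e+03],
       [ 9.47401122e-01, -2.42772011e-01,  2.08549429e-01,
         2.74020971e+02],
       [-7.91672395e-04,  6.49838334e-01,  7.60072044e-01,
         1.08631757e+03],
       [ 0.00000000e+00,  0.00000000e+00,  0.00000000e
[... 202 characters left out ...]
6e+02],
       [-2.15434680e-01,  5.06491571e-01, -8.34897711e-01,
        -1.00999717e+03],
       [-2.07917975e-02,  8.52401040e-01,  5.22475041e-01,
         7.19942770e+02],
       [ 0.00000000e+00,  0.00000000e+00,  0.00000000e+00,
         1.00000000e+00]])}
wrist {'fov_y': 68.63584460192058, 'cx': 318.37328619407276, 'cy': 240.8159459760935, 'pose': array([[-3.64265880e-01,  8.90392847e-01,  2.72966933e-01,
         2.87724787e+02],
       [-9.31291813e-01, -3.49032593e-01, -1.04267966e-01,
         5.30542693e+02],
       [ 2.43490529e-03, -2.92193132e-01,  9.56356233e-01,
         3.73393181e+02],
       [ 0.00000000e+00,  0.00000000e+00,  0.00000000e+00,
         1.00000000e+00]])}
```

View pics/scene0.png

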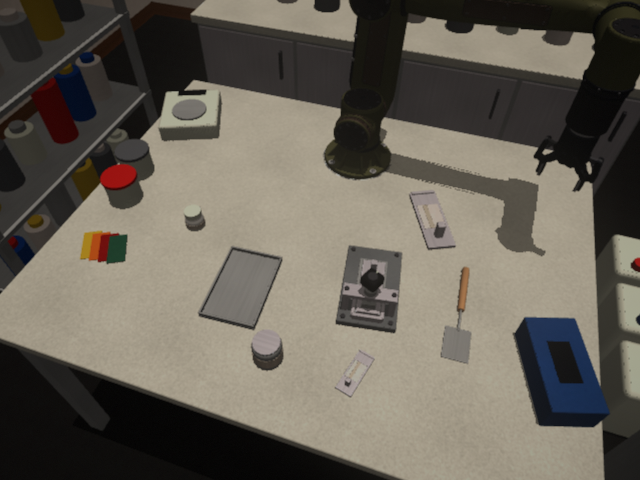

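View pics/side0.png

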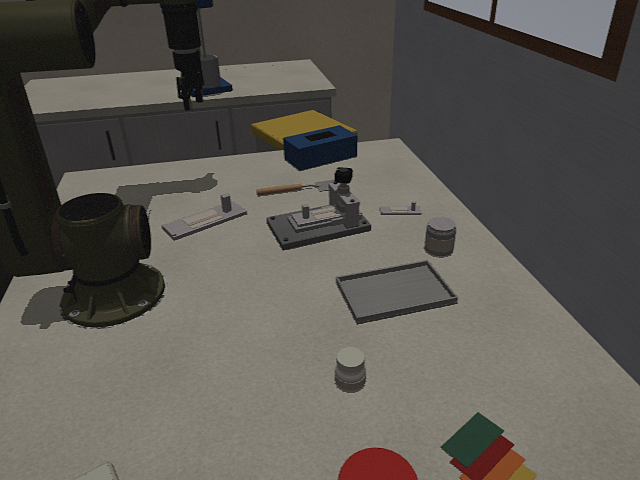

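Three carrier plates are visible in the scene picture: a large one loose at (432,220), a small one loose at (354,372), and the one in the clamp at (370,283), with its tab near (373,267). The middle-sized one is in the clamp. The tray is at (242,287), the jar at (193,217), the tin at (267,348) and the spatula at (460,315). I'll confirm the carrier in one enlarged crop.

```bash
cat > h.py <<'E'
from bench import ctrl
import numpy as np,cv2
def ray(info,u,v):
    f=240/np.tan(np.radians(info["fov_y"]/2)); P=info["pose"]
    return P[:3,3],P[:3,:3]@np.array([(u-info["cx"])/f,-(v-info["cy"])/f,-1])
def onz(info,u,v,z):
    o,d=ray(info,u,v); return (o+d*(z-o[2])/d[2])[:2]
def tri(obs):
    A=np.zeros((3,3));b=np.zeros(3)
    for info,u,v in obs:
        o,d=ray(info,u,v);d=d/np.linalg.norm(d);M=np.eye(3)-np.outer(d,d);A+=M;b+=M@o
    return np.linalg.solve(A,b)
def proj(info,p):
    f=240/np.tan(np.radians(info["fov_y"]/2)); P=info["pose"]
    c=P[:3,:3].T@(np.asarray(p,float)-P[:3,3]); return info["cx"]-f*c[0]/c[2], info["cy"]+f*c[1]/c[2]
E
python3 - <<'E'
import cv2,numpy as np
a=cv2.imread("pics/scene0.png")[235:340,190:415];b=cv2.imread("pics/side0.png")[155:325,255:465]
a=cv2.resize(a,None,fx=3.5,fy=3.5,interpolation=2)   # 787x367
g=np.clip(a.astype(float)*1.6,0,255).astype(np.uint8)
cv2.imwrite("pics/crop1.png",g)
b=cv2.resize(b,None,fx=3.5,fy=3.5,interpolation=2)
cv2.imwrite("pics/crop2.png",np.clip(b.astype(float)*1.6,0,255).astype(np.uint8))
E
```

```text
(no output)
```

View pics/crop1.png

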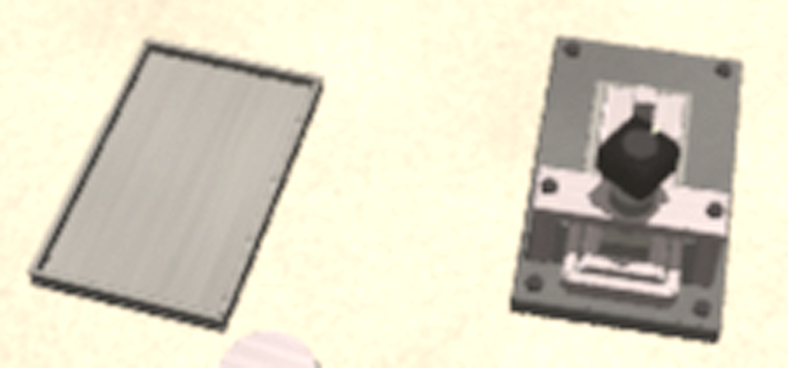

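View pics/crop2.png

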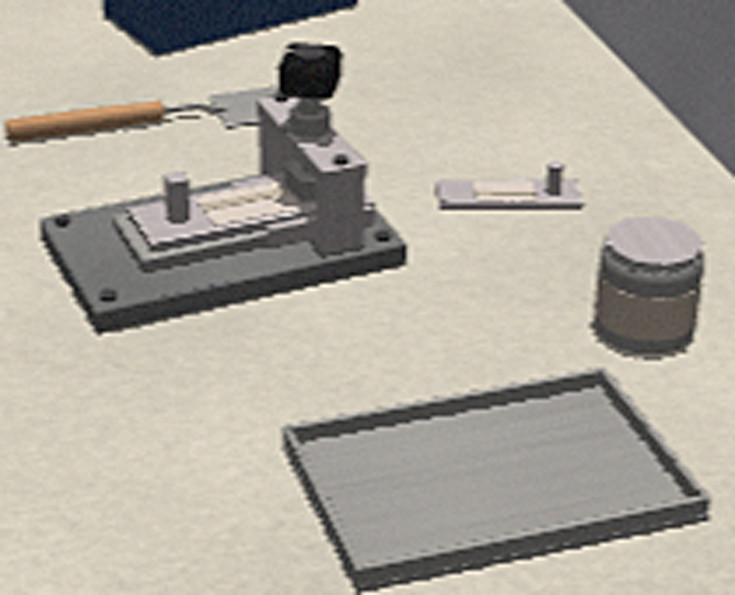

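The crops confirm that the carrier in the clamp (scene about (370,270), tab upright at the open end) is the middle-sized one. The open end faces the robot. Next I work out the poses.

```bash
python3 - <<'E'
from h import *
S=ctrl.camera_info("scene");D=ctrl.camera_info("side")
s=lambda u,v:(S,190+u/3.5-.36,235+v/3.5-.36); d=lambda u,v:(D,255+u/3.5-.36,155+v/3.5-.36)
print("base scene",[onz(*s(*p),20).round() for p in[(557,38),(742,62),(721,330),(513,299)]])
print("base side",[onz(*d(*p),20).round() for p in[(42,222),(97,316),(405,245)]])
print("tray scene",[onz(*s(*p),18).round() for p in[(148,40),(322,80),(226,320),(32,275)]])
print("tray side",[onz(*d(*p),18).round() for p in[(285,430),(357,573),(707,497),(602,373)]])
print("knob",tri([s(639,157),d(310,72)]).round())
for n,p in dict(jar=(193,217),tin=(267,348),spat=(460,315)).items(): print(n,onz(S,*p,40).round())
E
```

```text
base scene [array([404.,  84.]), array([381., 230.]), array([624., 267.]), array([647., 121.])]
base side [array([380., 225.]), array([401.,  79.]), array([645., 120.])]
tray scene [array([ 510., -227.]), array([503., -80.]), array([727., -66.]), array([ 738., -214.])]
tray side [array([500., -85.]), array([ 507., -232.]), array([ 735., -215.]), array([724., -74.])]
knob [587. 187. 141.]
jar [ 462. -370.]
tin [783.  -8.]
spat [548. 409.]
```

Call:
servo_tool(deltas=[{"x": 0.1,"y": 0.044,"z": -0.02,"jaw": -1},{"x": 0.2,"y": 0.088,"z": -0.02,"jaw": -1},{"x": 0.3,"y": 0.132,"z": -0.02,"jaw": -1},{"x": 0.4,"y": 0.176,"z": -0.02,"jaw": -1},{"x": 0.5,"y": 0.22,"z": -0.02,"jaw": -1},{"x": 0.6,"y": 0.263,"z": -0.02,"jaw": -1},{"x": 0.7,"y": 0.307,"z": -0.02,"jaw": -1},{"x": 0.8,"y": 0.351,"z": -0.02,"jaw": -1},{"x": 0.9,"y": 0.395,"z": -0.02,"jaw": -1},{"x": 0.959,"y": 0.421,"z": -0.02,"jaw": -1},{"x": 0.959,"y": 0.421,"z": -0.02,"jaw": -1},{"x": 0.959,"y": 0.421,"z": -0.02,"jaw": -1}])

```text
schema error: expected keys jaw, x, y, z, yaw
```

```bash
python3 - <<'E'
from h import *
s=ctrl.observe();print(s["t"],s["tool_pos"],s["ee_rot"],s["joint_pos"])
W=ctrl.camera_info("wrist");im=ctrl.read_camera("wrist");cv2.imwrite("pics/wrist1.png",im)
print(repr(W["pose"]))
E
```

```text
0.15 [218.39245655 558.5782829  230.5030366 ] [ 3.14021857e+00 -1.33036838e-04 -3.72792213e-01] [ 1.53169070e+00  4.06967157e-02  8.40500865e-02 -3.24676107e-04
 -1.61549156e+00 -3.33700970e-01]
array([[-3.64269315e-01,  8.90417158e-01,  2.72883034e-01,
         2.87741141e+02],
       [-9.31291036e-01, -3.48974277e-01, -1.04469902e-01,
         5.30549802e+02],
       [ 2.20736611e-03, -2.92188703e-01,  9.56358139e-01,
         3.73527813e+02],
       [ 0.00000000e+00,  0.00000000e+00,  0.00000000e+00,
         1.00000000e+00]])
```

View pics/wrist1.png

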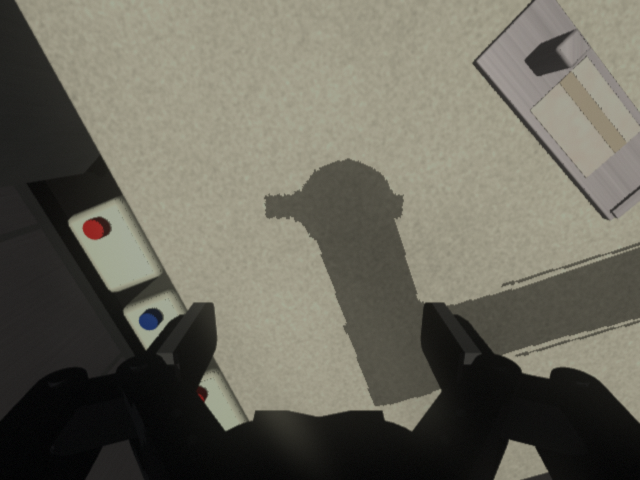

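The move was refused because every row needs all five keys. The picture only shows the bench and the large carrier (top right). I'll resend it with `yaw`.

Call:
servo_tool(deltas=[{"x": 0.1,"y": 0.044,"z": -0.02,"yaw": 0,"jaw": -1},{"x": 0.2,"y": 0.088,"z": -0.02,"yaw": 0,"jaw": -1},{"x": 0.3,"y": 0.132,"z": -0.02,"yaw": 0,"jaw": -1},{"x": 0.4,"y": 0.176,"z": -0.02,"yaw": 0,"jaw": -1},{"x": 0.5,"y": 0.22,"z": -0.02,"yaw": 0,"jaw": -1},{"x": 0.6,"y": 0.263,"z": -0.02,"yaw": 0,"jaw": -1},{"x": 0.7,"y": 0.307,"z": -0.02,"yaw": 0,"jaw": -1},{"x": 0.8,"y": 0.351,"z": -0.02,"yaw": 0,"jaw": -1},{"x": 0.9,"y": 0.395,"z": -0.02,"yaw": 0,"jaw": -1},{"x": 0.959,"y": 0.421,"z": -0.02,"yaw": 0,"jaw": -1},{"x": 0.959,"y": 0.421,"z": -0.02,"yaw": 0,"jaw": -1},{"x": 0.959,"y": 0.421,"z": -0.02,"yaw": 0,"jaw": -1}])

```text
t: 1.7
tool_pos: [588.1, 188.4, 241.0]
ee_rot: [3.141, 0.0, -0.373]
contact_force: [-1.0, 0.1, -0.2]
opening: 85.5
grip_force: 0.0
```

```bash
python3 - <<'E'
from h import *
s=ctrl.observe();print(s["t"],s["tool_pos"],s["ee_rot"],s["joint_pos"])
W=ctrl.camera_info("wrist");im=ctrl.read_camera("wrist");cv2.imwrite("pics/wrist2.png",im)
print(repr(W["pose"]))
E
```

```text
1.7 [588.12314097 188.366744   241.04176632] [ 3.14132688e+00  4.07470474e-04 -3.72824920e-01] [ 6.33662677e-01  8.85978920e-02  1.53296534e-01 -2.02581826e-04
 -1.63593746e+00  5.64295642e-01]
array([[-3.64321683e-01,  8.90365302e-01,  2.72982306e-01,
         6.57485728e+02],
       [-9.31272477e-01, -3.48674680e-01, -1.05629262e-01,
         1.60162221e+02],
       [ 1.13338811e-03, -2.92703939e-01,  9.56202447e-01,
         3.84010856e+02],
       [ 0.00000000e+00,  0.00000000e+00,  0.00000000e+00,
         1.00000000e+00]])
```

View pics/wrist2.png

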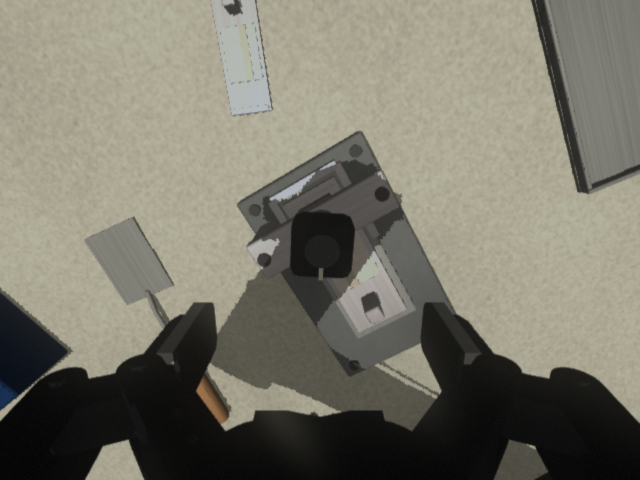

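The wrist view shows the black knob at (322,245), almost square to the tool already. The bridge runs from (262,255) to (383,190), and the carrier tab is at (372,303). I'll measure these.

```bash
python3 - <<'E'
from h import *
im=cv2.imread("pics/wrist2.png");W=ctrl.camera_info("wrist")
c=im[195:295,275:375].max(2); print(np.percentile(c,[2,10,20,30,40,50]))
for th in (22,30,38):
    m=((im.max(2)<th)*255).astype(np.uint8); m[:195]=0;m[295:]=0;m[:,:275]=0;m[:,375:]=0
    m=cv2.morphologyEx(m,cv2.MORPH_OPEN,np.ones((5,5)))
    k=max(cv2.findContours(m,0,2)[0],key=cv2.contourArea)
    print(th,cv2.contourArea(k),cv2.minAreaRect(k))
    w=np.array([onz(W,u,v,156) for u,v in k[:,0]],np.float32);print("  world@156",cv2.minAreaRect(w))
# base corners
b=[onz(W,u,v,20) for u,v in[(361,131),(238,205),(349,376)]]
print(np.round(b),np.arctan2(*(b[0]-b[1])[::-1]),np.arctan2(*(b[1]-b[2])[::-1]))
cols=[onz(W,u,v,92) for u,v in[(382,194),(264,260)]];print("bolts",cols,np.mean(cols,0))
print("tab",onz(W,372,297,66))
E
```

```text
[20. 22. 23. 31. 47. 63.]
22 171.0 ((333.5, 220.0), (10.0, 23.0), 90.0)
  world@156 ((602.0130004882812, 171.0871124267578), (15.376794815063477, 6.850128650665283), 68.66851806640625)
30 2656.5 ((321.8443298339844, 244.58018493652344), (61.507110595703125, 63.722408294677734), 2.4895527362823486)
  world@156 ((588.291259765625, 184.888427734375), (41.72505187988281, 45.54793167114258), 66.12937927246094)
38 3646.5 ((321.7764587402344, 244.2598876953125), (62.174644470214844, 64.7801284790039), 2.045408248901367)
  world@156 ((588.3966674804688, 184.86390686035156), (42.18050003051758, 46.551151275634766), 65.4129867553711)
[[644. 120.]
 [621. 265.]
 [378. 229.]] -1.4127100208580619 0.1482832142047487
bolts [array([592.687563  , 128.45225938]), array([574.89131546, 244.05143755])] [583.78943923 186.25184847]
tab [492.60852407 167.24520214]
```

Call:
servo_tool(deltas=[{"x": 0.0006,"y": 0.005,"z": 0.06,"yaw": 0.083,"jaw": -1},{"x": 0.0006,"y": 0.005,"z": 0.12,"yaw": 0.083,"jaw": -1},{"x": 0.0006,"y": 0.005,"z": 0.18,"yaw": 0.083,"jaw": -1},{"x": 0.0006,"y": 0.005,"z": 0.225,"yaw": 0.083,"jaw": -1},{"x": 0.0006,"y": 0.005,"z": 0.242,"yaw": 0.083,"jaw": -1},{"x": 0.0006,"y": 0.005,"z": 0.242,"yaw": 0.083,"jaw": -0.3},{"x": 0.0006,"y": 0.005,"z": 0.242,"yaw": 0.083,"jaw": -0.2},{"x": 0.0006,"y": 0.005,"z": 0.242,"yaw": 0.083,"jaw": -0.1}])

```text
t: 2.75
tool_pos: [588.2, 185.9, 121.5]
ee_rot: [-3.14, -0.001, -0.416]
contact_force: [-0.7, -0.1, -0.0]
opening: 46.9
grip_force: 0.0
```

Call:
servo_tool(deltas=[{"x": 0,"y": 0,"z": 0,"yaw": 0,"jaw": 0},{"x": 0,"y": 0,"z": 0,"yaw": 0,"jaw": 0.1},{"x": 0,"y": 0,"z": 0,"yaw": 0,"jaw": 0.3},{"x": 0,"y": 0,"z": 0,"yaw": 0,"jaw": 1},{"x": 0,"y": 0,"z": 0,"yaw": 0,"jaw": 1},{"x": 0,"y": 0,"z": 0,"yaw": 0,"jaw": 1}])

```text
t: 3.5
tool_pos: [588.2, 185.8, 121.5]
ee_rot: [-3.141, -0.001, -0.416]
contact_force: [-1.7, -0.0, 5.8]
opening: 43.6
grip_force: 60.3
```

```bash
cat > st.py <<'E'
from h import *
s=ctrl.observe()
for k in("t","tool_pos","ee_rot","contact_force","ft_torque","opening","grip_force","joint_pos"): print(k,np.round(s[k],3))
E
python3 st.py
```

```text
t 3.5
tool_pos [588.171 185.8   121.499]
ee_rot [-3.141e+00 -1.000e-03 -4.160e-01]
contact_force [-1.716 -0.037  5.761]
ft_torque [0.132 0.604 0.006]
opening 43.563
grip_force 60.26
joint_pos [ 6.310e-01  9.800e-02 -5.500e-02  1.000e-03 -1.417e+00  5.240e-01]
```

Call:
servo_tool(deltas=[{"x": 0,"y": 0,"z": 0,"yaw": 0.125,"jaw": 1},{"x": 0,"y": 0,"z": 0,"yaw": 0.25,"jaw": 1},{"x": 0,"y": 0,"z": 0,"yaw": 0.375,"jaw": 1},{"x": 0,"y": 0,"z": 0,"yaw": 0.5,"jaw": 1},{"x": 0,"y": 0,"z": 0,"yaw": 0.625,"jaw": 1},{"x": 0,"y": 0,"z": 0,"yaw": 0.75,"jaw": 1},{"x": 0,"y": 0,"z": 0,"yaw": 0.875,"jaw": 1},{"x": 0,"y": 0,"z": 0,"yaw": 1,"jaw": 1}])

```text
t: 4.5
tool_pos: [587.2, 184.6, 121.4]
ee_rot: [3.14, -0.001, -0.942]
contact_force: [-5.8, -2.6, 7.6]
opening: 43.3
grip_force: 60.5
```

```bash
python3 st.py
```

```text
t 4.5
tool_pos [587.233 184.596 121.427]
ee_rot [ 3.14e+00 -1.00e-03 -9.42e-01]
contact_force [-5.847 -2.624  7.616]
ft_torque [-1.089  2.211  0.281]
opening 43.261
grip_force 60.519
joint_pos [ 6.30e-01  9.70e-02 -5.50e-02  1.00e-03 -1.42e+00 -1.00e-03]
```

Call:
servo_tool(deltas=[{"x": 0,"y": 0,"z": 0,"yaw": 0.125,"jaw": 1},{"x": 0,"y": 0,"z": 0,"yaw": 0.25,"jaw": 1},{"x": 0,"y": 0,"z": 0,"yaw": 0.375,"jaw": 1},{"x": 0,"y": 0,"z": 0,"yaw": 0.5,"jaw": 1},{"x": 0,"y": 0,"z": 0,"yaw": 0.625,"jaw": 1},{"x": 0,"y": 0,"z": 0,"yaw": 0.75,"jaw": 1},{"x": 0,"y": 0,"z": 0,"yaw": 0.875,"jaw": 1},{"x": 0,"y": 0,"z": 0,"yaw": 1,"jaw": 1}])

```text
t: 5.5
tool_pos: [585.9, 184.1, 121.4]
ee_rot: [3.137, -0.003, -1.465]
contact_force: [-12.4, -4.2, 11.6]
opening: 43.0
grip_force: 61.0
```

Call:
servo_tool(deltas=[{"x": 0,"y": 0,"z": 0,"yaw": 0.125,"jaw": 1},{"x": 0,"y": 0,"z": 0,"yaw": 0.25,"jaw": 1},{"x": 0,"y": 0,"z": 0,"yaw": 0.375,"jaw": 1},{"x": 0,"y": 0,"z": 0,"yaw": 0.5,"jaw": 1},{"x": 0,"y": 0,"z": 0,"yaw": 0.625,"jaw": 1},{"x": 0,"y": 0,"z": 0,"yaw": 0.75,"jaw": 1},{"x": 0,"y": 0,"z": 0,"yaw": 0.875,"jaw": 1},{"x": 0,"y": 0,"z": 0,"yaw": 1,"jaw": 1}])

```text
t: 6.5
tool_pos: [584.5, 184.4, 121.4]
ee_rot: [3.137, -0.006, -1.988]
contact_force: [-20.2, -2.2, 15.2]
opening: 43.4
grip_force: 61.4
```

```bash
python3 st.py
```

```text
t 6.5
tool_pos [584.462 184.381 121.408]
ee_rot [ 3.137 -0.006 -1.988]
contact_force [-20.238  -2.239  15.163]
ft_torque [-0.9    7.138  0.317]
opening 43.366
grip_force 61.447
joint_pos [ 6.310e-01  9.600e-02 -5.600e-02 -1.000e-03 -1.426e+00 -1.048e+00]
```

Call:
servo_tool(deltas=[{"x": 0.002,"y": 0.002,"z": 0,"yaw": 0.06,"jaw": 1},{"x": 0.004,"y": 0.0045,"z": 0,"yaw": 0.12,"jaw": 1},{"x": 0.0056,"y": 0.0063,"z": 0,"yaw": 0.19,"jaw": 1},{"x": 0.0056,"y": 0.0063,"z": 0,"yaw": 0.19,"jaw": 1}])

```text
t: 7.0
tool_pos: [583.7, 184.4, 121.5]
ee_rot: [-3.141, 0.0, -2.086]
contact_force: [-3.2, 0.7, 6.3]
opening: 43.5
grip_force: 60.6
```

```bash
python3 st.py
```

```text
t 7.0
tool_pos [583.687 184.354 121.459]
ee_rot [-3.141  0.    -2.086]
contact_force [-3.175  0.708  6.296]
ft_torque [0.051 1.294 0.339]
opening 43.524
grip_force 60.618
joint_pos [ 0.633  0.086 -0.067  0.    -1.417 -1.148]
```

Call:
servo_tool(deltas=[{"x": 0,"y": 0,"z": 0,"yaw": 0.06,"jaw": 1},{"x": 0,"y": 0,"z": 0,"yaw": 0.12,"jaw": 1},{"x": 0,"y": 0,"z": 0,"yaw": 0.17,"jaw": 1},{"x": 0,"y": 0,"z": 0,"yaw": 0.17,"jaw": 1}])

```text
t: 7.5
tool_pos: [583.5, 184.5, 121.5]
ee_rot: [-3.142, 0.0, -2.175]
contact_force: [-5.1, 1.1, 6.8]
opening: 43.8
grip_force: 60.6
```

```bash
python3 st.py
```

```text
t 7.5
tool_pos [583.508 184.482 121.472]
ee_rot [-3.142  0.    -2.175]
contact_force [-5.117  1.105  6.783]
ft_torque [0.168 1.737 0.301]
opening 43.803
grip_force 60.596
joint_pos [ 0.633  0.087 -0.066  0.    -1.418 -1.237]
```

Call:
servo_tool(deltas=[{"x": 0.0007,"y": 0.0017,"z": 0,"yaw": 0.06,"jaw": 1},{"x": 0.0007,"y": 0.0017,"z": 0,"yaw": 0.12,"jaw": 1},{"x": 0.0007,"y": 0.0017,"z": 0,"yaw": 0.17,"jaw": 1},{"x": 0.0007,"y": 0.0017,"z": 0,"yaw": 0.17,"jaw": 1}])

```text
t: 8.0
tool_pos: [583.2, 184.7, 121.4]
ee_rot: [-3.141, 0.001, -2.264]
contact_force: [-2.4, 0.1, 6.8]
opening: 43.3
grip_force: 60.6
```

```bash
python3 st.py
```

```text
t 8.0
tool_pos [583.177 184.664 121.436]
ee_rot [-3.141e+00  1.000e-03 -2.264e+00]
contact_force [-2.386  0.052  6.847]
ft_torque [0.104 0.75  0.325]
opening 43.306
grip_force 60.608
joint_pos [ 6.340e-01  8.500e-02 -6.900e-02  1.000e-03 -1.416e+00 -1.328e+00]
```

Call:
servo_tool(deltas=[{"x": 0,"y": 0.0005,"z": 0,"yaw": 0.06,"jaw": 1},{"x": 0,"y": 0.0005,"z": 0,"yaw": 0.12,"jaw": 1},{"x": 0,"y": 0.0005,"z": 0,"yaw": 0.17,"jaw": 1},{"x": 0,"y": 0.0005,"z": 0,"yaw": 0.17,"jaw": 1}])

```text
t: 8.5
tool_pos: [583.0, 184.9, 121.5]
ee_rot: [-3.141, 0.001, -2.353]
contact_force: [-2.8, 0.2, 6.2]
opening: 43.3
grip_force: 60.6
```

```bash
python3 st.py
```

```text
t 8.5
tool_pos [582.978 184.857 121.473]
ee_rot [-3.141e+00  1.000e-03 -2.353e+00]
contact_force [-2.816  0.193  6.189]
ft_torque [0.122 0.818 0.292]
opening 43.275
grip_force 60.619
joint_pos [ 6.340e-01  8.400e-02 -6.900e-02  1.000e-03 -1.416e+00 -1.417e+00]
```

Call:
servo_tool(deltas=[{"x": 0,"y": 0.0005,"z": 0,"yaw": 0.06,"jaw": 1},{"x": 0,"y": 0.0005,"z": 0,"yaw": 0.12,"jaw": 1},{"x": 0,"y": 0.0005,"z": 0,"yaw": 0.17,"jaw": 1},{"x": 0,"y": 0.0005,"z": 0,"yaw": 0.17,"jaw": 1}])

```text
t: 9.0
tool_pos: [582.8, 185.1, 121.5]
ee_rot: [-3.141, 0.001, -2.442]
contact_force: [-2.4, -0.3, 6.6]
opening: 43.5
grip_force: 60.6
```

```bash
python3 st.py
```

```text
t 9.0
tool_pos [582.791 185.051 121.483]
ee_rot [-3.141e+00  1.000e-03 -2.442e+00]
contact_force [-2.391 -0.285  6.647]
ft_torque [0.148 0.787 0.323]
opening 43.505
grip_force 60.627
joint_pos [ 6.350e-01  8.400e-02 -6.900e-02  1.000e-03 -1.416e+00 -1.507e+00]
```

Call:
servo_tool(deltas=[{"x": 0,"y": 0.0005,"z": 0,"yaw": 0.06,"jaw": 1},{"x": 0,"y": 0.0005,"z": 0,"yaw": 0.12,"jaw": 1},{"x": 0,"y": 0.0005,"z": 0,"yaw": 0.17,"jaw": 1},{"x": 0,"y": 0.0005,"z": 0,"yaw": 0.17,"jaw": 1}])

```text
t: 9.5
tool_pos: [582.6, 185.3, 121.5]
ee_rot: [-3.141, 0.001, -2.531]
contact_force: [-2.5, 0.5, 7.5]
opening: 43.5
grip_force: 60.6
```

```bash
python3 st.py
```

```text
t 9.5
tool_pos [582.625 185.29  121.484]
ee_rot [-3.141e+00  1.000e-03 -2.531e+00]
contact_force [-2.519  0.479  7.456]
ft_torque [0.172 0.842 0.275]
opening 43.521
grip_force 60.632
joint_pos [ 0.635  0.084 -0.069  0.    -1.416 -1.596]
```

Call:
servo_tool(deltas=[{"x": 0,"y": 0.0005,"z": 0,"yaw": 0.06,"jaw": 1},{"x": 0,"y": 0.0005,"z": 0,"yaw": 0.12,"jaw": 1},{"x": 0,"y": 0.0005,"z": 0,"yaw": 0.17,"jaw": 1},{"x": 0,"y": 0.0005,"z": 0,"yaw": 0.17,"jaw": 1}])

```text
t: 10.0
tool_pos: [582.5, 185.5, 121.5]
ee_rot: [-3.141, 0.001, -2.62]
contact_force: [-2.3, -0.4, 6.4]
opening: 43.4
grip_force: 60.7
```

```bash
python3 st.py
```

```text
t 10.0
tool_pos [582.468 185.546 121.482]
ee_rot [-3.141e+00  1.000e-03 -2.620e+00]
contact_force [-2.307 -0.436  6.419]
ft_torque [0.194 0.823 0.378]
opening 43.367
grip_force 60.726
joint_pos [ 0.636  0.084 -0.07   0.    -1.416 -1.685]
```

Call:
servo_tool(deltas=[{"x": 0,"y": 0.0003,"z": 0,"yaw": 0.04,"jaw": 1},{"x": 0,"y": 0.0003,"z": 0,"yaw": 0.08,"jaw": 1},{"x": 0,"y": 0.0003,"z": 0,"yaw": 0.1,"jaw": 1},{"x": 0,"y": 0.0003,"z": 0,"yaw": 0.1,"jaw": 1}])

```text
t: 10.5
tool_pos: [582.4, 185.7, 121.5]
ee_rot: [-3.141, 0.001, -2.672]
contact_force: [-3.2, 0.9, 6.7]
opening: 43.5
grip_force: 60.7
```

```bash
python3 st.py
```

```text
t 10.5
tool_pos [582.401 185.679 121.476]
ee_rot [-3.141e+00  1.000e-03 -2.672e+00]
contact_force [-3.179  0.875  6.692]
ft_torque [0.188 0.85  0.611]
opening 43.519
grip_force 60.673
joint_pos [ 6.360e-01  8.400e-02 -7.000e-02  1.000e-03 -1.416e+00 -1.737e+00]
```

Torque rose 0.23 N m over 0.052 rad, which matches the sleeve stiffness, so the stop is reached. I'll relax the twist, release and lift.

Call:
servo_tool(deltas=[{"x": 0,"y": 0,"z": 0,"yaw": -0.1,"jaw": 1},{"x": 0,"y": 0,"z": 0,"yaw": -0.2,"jaw": 1},{"x": 0,"y": 0,"z": 0,"yaw": -0.2,"jaw": 1},{"x": 0,"y": 0,"z": 0,"yaw": -0.2,"jaw": 0},{"x": 0,"y": 0,"z": 0,"yaw": -0.2,"jaw": -1},{"x": 0,"y": 0,"z": 0,"yaw": -0.2,"jaw": -1},{"x": 0,"y": 0,"z": 0,"yaw": -0.2,"jaw": -1},{"x": 0,"y": 0,"z": 0,"yaw": -0.2,"jaw": -1}])

```text
t: 11.5
tool_pos: [582.0, 185.4, 120.0]
ee_rot: [-3.142, -0.0, -2.568]
contact_force: [-0.0, 0.6, -0.0]
opening: 85.2
grip_force: 0.0
```

```bash
python3 st.py
```

```text
t 11.5
tool_pos [582.047 185.363 120.042]
ee_rot [-3.142 -0.    -2.568]
contact_force [-0.039  0.611 -0.005]
ft_torque [0.003 0.013 0.039]
opening 85.191
grip_force 0.0
joint_pos [ 0.636  0.085 -0.071  0.    -1.415 -1.633]
```

Call:
servo_tool(deltas=[{"x": 0,"y": 0,"z": -0.06,"yaw": 0,"jaw": -1},{"x": 0,"y": 0,"z": -0.14,"yaw": 0,"jaw": -1},{"x": 0.03,"y": 0.014,"z": -0.16,"yaw": 0.2,"jaw": -1},{"x": 0.1,"y": 0.045,"z": -0.16,"yaw": 0.45,"jaw": -1},{"x": 0.17,"y": 0.078,"z": -0.16,"yaw": 0.7,"jaw": -1},{"x": 0.189,"y": 0.087,"z": -0.12,"yaw": 0.806,"jaw": -1},{"x": 0.189,"y": 0.087,"z": -0.08,"yaw": 0.806,"jaw": -1},{"x": 0.189,"y": 0.087,"z": -0.08,"yaw": 0.806,"jaw": -1},{"x": 0.189,"y": 0.087,"z": -0.08,"yaw": 0.806,"jaw": -1}])

```text
t: 12.62
tool_pos: [479.7, 170.6, 160.5]
ee_rot: [-3.141, 0.0, -2.99]
contact_force: [0.6, -0.9, 0.2]
opening: 85.4
grip_force: 0.0
```

```bash
python3 st.py; python3 - <<'E'
from h import *
W=ctrl.camera_info("wrist");im=ctrl.read_camera("wrist");cv2.imwrite("pics/wrist3.png",im)
E
```

```text
t 12.625
tool_pos [479.745 170.642 160.527]
ee_rot [-3.141  0.    -2.99 ]
contact_force [ 0.603 -0.879  0.174]
ft_torque [ 0.01  -0.005 -0.032]
opening 85.394
grip_force 0.0
joint_pos [ 7.380e-01 -2.020e-01 -2.720e-01  1.000e-03 -1.501e+00 -2.158e+00]
```

View pics/wrist3.png

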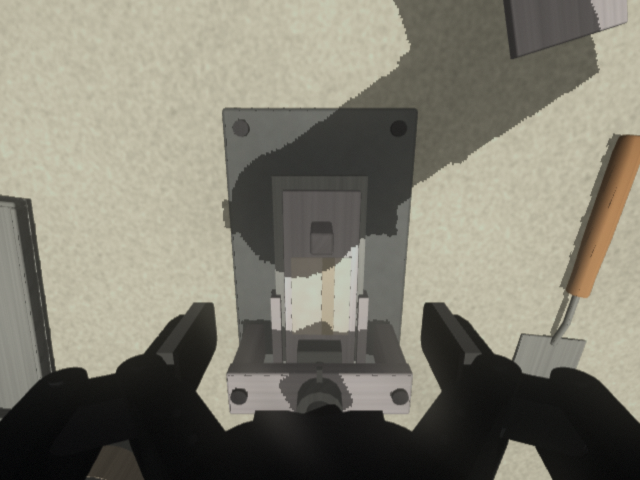

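The view shows the tab at about (321,238) on the carrier, the clamp straight in frame, and the bridge bolts at (238,397) and (400,397). I'll compare these with the predicted positions.

```bash
python3 - <<'E'
from h import *
W=ctrl.camera_info("wrist")
c=np.array([585.65,186.95]);a=.15
R=np.array([[np.cos(a),-np.sin(a)],[np.sin(a),np.cos(a)]])
P=lambda x,y,z:np.round(proj(W,[*(c+R@[x,y]),z]),1)
print("tabtop",[P(-108+i,j,74) for i,j in[(-8,8),(-8,-8),(8,-8),(8,8)]])
print("tabbot front",[P(-116,j,38) for j in(8,-8)])
print("plate end",[P(-139,j,38) for j in(30,-30)],"base end",[P(-200,j,20) for j in(75,-75)])
print("bolts",[P(0,j,92) for j in(50,-50)])
im=cv2.imread("pics/wrist3.png");g=cv2.cvtColor(im,6)
print(g[215:262:2,321]);print(g[245,300:345:2])
b=[onz(W,238,397,92),onz(W,400,397,92)];print(b,np.mean(b,0))
e=[onz(W,223,109,20),onz(W,416,109,20)];print(e,np.mean(e,0))
e=[onz(W,283,191,38),onz(W,360,191,38)];print(e,np.mean(e,0))
E
```

```text
tabtop [array([332.3, 234.8]), array([308.8, 234.8]), array([308.9, 257. ]), array([332., 257.])]
tabbot front [array([330.6, 222. ]), array([310., 222.])]
plate end [array([360. , 192.6]), array([280.9, 192.5])] base end [array([419.7, 108.6]), array([221.5, 108.3])]
bolts [array([389. , 395.1]), array([251.4, 394.9])]
[ 90  89  89  73  58  56  57  59  59  71  86  89  89  91  92  92  88  88
  88  83  88  94  99 101]
[88 87 89 92 91 74 84 87 89 90 91 90 88 90 88 89 80 89 92 93 94 91 91]
[array([596.45976347, 128.02619801]), array([578.56697094, 244.67526625])] [587.51336721 186.35073213]
[array([399.4334205 ,  84.07746325]), array([377.41041755, 228.55290148])] [388.42191902 156.31518236]
[array([451.31918855, 137.97092319]), array([442.51622439, 195.63489545])] [446.91770647 166.80290932]
```

Call:
servo_tool(deltas=[{"x": 0.0034,"y": 0,"z": 0.06,"yaw": 0,"jaw": -0.6},{"x": 0.0034,"y": 0,"z": 0.12,"yaw": 0,"jaw": -0.3},{"x": 0.0034,"y": 0,"z": 0.18,"yaw": 0,"jaw": 0},{"x": 0.0034,"y": 0,"z": 0.22,"yaw": 0,"jaw": 0.2},{"x": 0.0034,"y": 0,"z": 0.233,"yaw": 0,"jaw": 0.4},{"x": 0.0034,"y": 0,"z": 0.233,"yaw": 0,"jaw": 0.5},{"x": 0.0034,"y": 0,"z": 0.233,"yaw": 0,"jaw": 0.5}])

```text
t: 13.55
tool_pos: [478.2, 170.8, 45.1]
ee_rot: [3.141, 0.002, -2.99]
contact_force: [-0.3, 0.4, -0.4]
opening: 21.4
grip_force: 0.0
```

Call:
servo_tool(deltas=[{"x": 0,"y": 0,"z": 0,"yaw": 0,"jaw": 0.55},{"x": 0,"y": 0,"z": 0,"yaw": 0,"jaw": 0.6},{"x": 0,"y": 0,"z": 0,"yaw": 0,"jaw": 0.65},{"x": 0,"y": 0,"z": 0,"yaw": 0,"jaw": 0.7},{"x": 0,"y": 0,"z": 0,"yaw": 0,"jaw": 1},{"x": 0,"y": 0,"z": 0,"yaw": 0,"jaw": 1}])

```text
t: 14.3
tool_pos: [477.9, 170.9, 44.7]
ee_rot: [3.141, 0.002, -2.99]
contact_force: [-1.9, 1.8, 4.9]
opening: 15.0
grip_force: 59.1
```

```bash
python3 st.py
```

```text
t 14.3
tool_pos [477.907 170.946  44.705]
ee_rot [ 3.141e+00  2.000e-03 -2.990e+00]
contact_force [-1.923  1.828  4.887]
ft_torque [0.841 0.513 0.077]
opening 14.993
grip_force 59.089
joint_pos [ 0.741 -0.153 -0.443  0.    -1.279 -2.16 ]
```

Call:
servo_tool(deltas=[{"x": 0.01,"y": 0,"z": 0,"yaw": 0,"jaw": 1},{"x": 0.025,"y": 0,"z": 0,"yaw": 0,"jaw": 1},{"x": 0.04,"y": 0,"z": 0,"yaw": 0,"jaw": 1}])

```text
t: 14.68
tool_pos: [458.1, 167.4, 44.7]
ee_rot: [3.141, 0.002, -2.99]
contact_force: [5.6, 1.4, 5.5]
opening: 15.2
grip_force: 59.2
```

```bash
python3 st.py
```

```text
t 14.675
tool_pos [458.129 167.428  44.724]
ee_rot [ 3.141e+00  2.000e-03 -2.990e+00]
contact_force [5.588 1.433 5.528]
ft_torque [ 0.211 -1.624  0.01 ]
opening 15.159
grip_force 59.221
joint_pos [ 7.660e-01 -2.120e-01 -4.940e-01  1.000e-03 -1.286e+00 -2.186e+00]
```

Call:
servo_tool(deltas=[{"x": 0.02,"y": 0,"z": 0,"yaw": 0,"jaw": 1},{"x": 0.04,"y": 0,"z": 0,"yaw": 0,"jaw": 1},{"x": 0.06,"y": 0,"z": 0,"yaw": 0,"jaw": 1},{"x": 0.08,"y": 0,"z": 0,"yaw": 0,"jaw": 1},{"x": 0.1,"y": 0,"z": 0,"yaw": 0,"jaw": 1},{"x": 0.12,"y": 0,"z": 0,"yaw": 0,"jaw": 1},{"x": 0.136,"y": 0,"z": 0,"yaw": 0,"jaw": 1},{"x": 0.136,"y": 0,"z": 0,"yaw": 0,"jaw": 1}])

```text
t: 15.68
tool_pos: [389.8, 157.1, 44.3]
ee_rot: [3.141, 0.0, -2.99]
contact_force: [-0.8, 0.2, 9.1]
opening: 14.8
grip_force: 59.8
```

```bash
python3 st.py
```

```text
t 15.675
tool_pos [389.789 157.075  44.337]
ee_rot [ 3.141  0.    -2.99 ]
contact_force [-0.758  0.164  9.071]
ft_torque [ 0.166  0.073 -0.038]
opening 14.758
grip_force 59.785
joint_pos [ 0.87  -0.426 -0.658  0.    -1.338 -2.289]
```

Call:
servo_tool(deltas=[{"x": 0,"y": 0,"z": -0.01,"yaw": 0,"jaw": 1},{"x": 0,"y": 0,"z": -0.03,"yaw": 0,"jaw": 1},{"x": 0,"y": 0,"z": -0.07,"yaw": 0,"jaw": 1},{"x": 0,"y": 0,"z": -0.12,"yaw": 0,"jaw": 1},{"x": 0,"y": 0,"z": -0.15,"yaw": 0,"jaw": 1},{"x": 0,"y": 0,"z": -0.16,"yaw": 0,"jaw": 1},{"x": 0,"y": 0,"z": -0.16,"yaw": 0,"jaw": 1}])

```text
t: 16.55
tool_pos: [390.1, 157.1, 123.2]
ee_rot: [-3.141, -0.001, -2.99]
contact_force: [-1.2, -0.4, -3.2]
opening: 14.8
grip_force: 58.5
```

```bash
python3 st.py;python3 - <<'E'
from h import *
a=ctrl.read_camera("wrist");b=ctrl.read_camera("side")[120:300,180:480]
b=cv2.resize(b,(600,360));a=cv2.resize(a,(320,240))
o=np.zeros((600,600,3),np.uint8);o[:360]=b;o[360:,:320]=a;cv2.imwrite("pics/lift.png",np.clip(o*1.5,0,255).astype(np.uint8))
E
```

```text
t 16.55
tool_pos [390.097 157.071 123.17 ]
ee_rot [-3.141e+00 -1.000e-03 -2.990e+00]
contact_force [-1.186 -0.443 -3.217]
ft_torque [-0.047  0.104 -0.021]
opening 14.789
grip_force 58.508
joint_pos [ 8.680e-01 -4.600e-01 -5.360e-01 -1.000e-03 -1.495e+00 -2.288e+00]
```

View pics/lift.png

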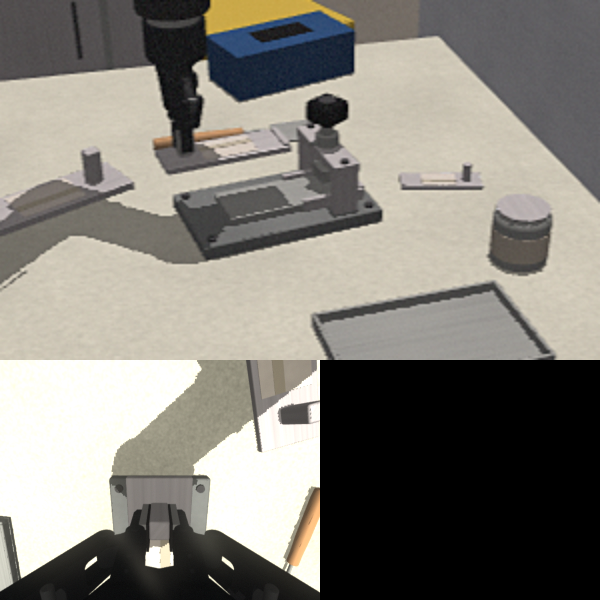

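The carrier is held level and free of the clamp: side crop plate at (155–290, 130–170), with the base and jaw behind it untouched. Now over to the tray.

Call:
servo_tool(deltas=[{"x": -0.008,"y": -0.02,"z": 0,"yaw": 0,"jaw": 1},{"x": -0.023,"y": -0.06,"z": 0,"yaw": 0.02,"jaw": 1},{"x": -0.046,"y": -0.12,"z": 0,"yaw": 0.05,"jaw": 1},{"x": -0.077,"y": -0.2,"z": 0,"yaw": 0.08,"jaw": 1},{"x": -0.108,"y": -0.28,"z": 0,"yaw": 0.11,"jaw": 1},{"x": -0.138,"y": -0.36,"z": 0,"yaw": 0.14,"jaw": 1},{"x": -0.169,"y": -0.44,"z": 0,"yaw": 0.172,"jaw": 1},{"x": -0.2,"y": -0.52,"z": 0,"yaw": 0.172,"jaw": 1},{"x": -0.227,"y": -0.59,"z": 0,"yaw": 0.172,"jaw": 1},{"x": -0.246,"y": -0.64,"z": 0,"yaw": 0.172,"jaw": 1},{"x": -0.255,"y": -0.664,"z": 0,"yaw": 0.172,"jaw": 1},{"x": -0.255,"y": -0.664,"z": 0,"yaw": 0.172,"jaw": 1}])

```text
t: 18.15
tool_pos: [566.2, -152.6, 123.0]
ee_rot: [-3.142, -0.002, -3.082]
contact_force: [-0.6, -0.0, -2.3]
opening: 15.0
grip_force: 58.8
```

Call:
servo_tool(deltas=[{"x": 0,"y": 0,"z": 0.02,"yaw": 0,"jaw": 1},{"x": 0,"y": 0,"z": 0.06,"yaw": 0,"jaw": 1},{"x": 0,"y": 0,"z": 0.1,"yaw": 0,"jaw": 1},{"x": 0,"y": 0,"z": 0.13,"yaw": 0,"jaw": 1},{"x": 0,"y": 0,"z": 0.15,"yaw": 0,"jaw": 1},{"x": 0,"y": 0,"z": 0.15,"yaw": 0,"jaw": 1}])

```text
t: 18.9
tool_pos: [566.1, -151.8, 47.9]
ee_rot: [-3.141, -0.002, -3.08]
contact_force: [-1.1, -1.4, -1.9]
opening: 14.8
grip_force: 58.7
```

```bash
python3 st.py;python3 - <<'E'
from h import *
a=ctrl.read_camera("scene")[200:350,170:350];b=ctrl.read_camera("side")[220:340,310:480]
o=np.zeros((590,800,3),np.uint8);o[:333,:400]=cv2.resize(a,(400,333));o[:282,400:]=cv2.resize(b,(400,282));cv2.imwrite("pics/tray.png",np.clip(o[:340]*1.5,0,255).astype(np.uint8))
E
```

```text
t 18.9
tool_pos [ 566.079 -151.832   47.868]
ee_rot [-3.141e+00 -2.000e-03 -3.080e+00]
contact_force [-1.084 -1.427 -1.932]
ft_torque [0.009 0.136 0.056]
opening 14.804
grip_force 58.729
joint_pos [ 0.08   0.061 -0.23   0.    -1.281 -1.589]
```

View pics/tray.png

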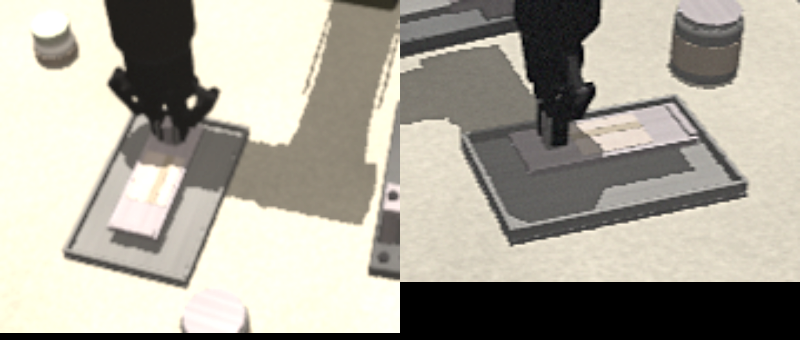

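The carrier is over the tray and well inside its walls. Lowering gently.

Call:
servo_tool(deltas=[{"x": 0,"y": 0,"z": 0.015,"yaw": 0,"jaw": 1},{"x": 0,"y": 0,"z": 0.03,"yaw": 0,"jaw": 1},{"x": 0,"y": 0,"z": 0.04,"yaw": 0,"jaw": 1},{"x": 0,"y": 0,"z": 0.048,"yaw": 0,"jaw": 1},{"x": 0,"y": 0,"z": 0.052,"yaw": 0,"jaw": 1},{"x": 0,"y": 0,"z": 0.054,"yaw": 0,"jaw": 1},{"x": 0,"y": 0,"z": 0.054,"yaw": 0,"jaw": 1}])

```text
t: 19.88
tool_pos: [566.6, -151.9, 21.9]
ee_rot: [-3.141, 0.0, -3.08]
contact_force: [-0.3, 0.4, -3.0]
opening: 15.0
grip_force: 58.7
```

```bash
python3 st.py
```

```text
t 19.875
tool_pos [ 566.61  -151.857   21.933]
ee_rot [-3.141  0.    -3.08 ]
contact_force [-0.282  0.417 -2.952]
ft_torque [0.004 0.097 0.001]
opening 14.998
grip_force 58.728
joint_pos [ 0.08   0.082 -0.258  0.    -1.231 -1.589]
```

Call:
servo_tool(deltas=[{"x": 0,"y": 0,"z": 0.001,"yaw": 0,"jaw": 1},{"x": 0,"y": 0,"z": 0.002,"yaw": 0,"jaw": 1},{"x": 0,"y": 0,"z": 0.003,"yaw": 0,"jaw": 1},{"x": 0,"y": 0,"z": 0.004,"yaw": 0,"jaw": 1},{"x": 0,"y": 0,"z": 0.005,"yaw": 0,"jaw": 1},{"x": 0,"y": 0,"z": 0.005,"yaw": 0,"jaw": 1}])

```text
t: 20.62
tool_pos: [566.7, -151.9, 19.8]
ee_rot: [-3.141, 0.0, -3.08]
contact_force: [-2.1, 0.7, 1.3]
opening: 14.8
grip_force: 59.2
```

```bash
python3 st.py
```

```text
t 20.625
tool_pos [ 566.663 -151.938   19.755]
ee_rot [-3.141  0.    -3.08 ]
contact_force [-2.145  0.708  1.33 ]
ft_torque [0.08  0.542 0.057]
opening 14.849
grip_force 59.159
joint_pos [ 0.08   0.084 -0.26   0.    -1.227 -1.589]
```

Call:
servo_tool(deltas=[{"x": 0,"y": 0,"z": 0.001,"yaw": 0,"jaw": 1},{"x": 0,"y": 0,"z": 0.001,"yaw": 0,"jaw": 1},{"x": 0,"y": 0,"z": 0.001,"yaw": 0,"jaw": 0.6},{"x": 0,"y": 0,"z": 0.001,"yaw": 0,"jaw": 0.2},{"x": 0,"y": 0,"z": 0.001,"yaw": 0,"jaw": 0},{"x": 0,"y": 0,"z": 0.001,"yaw": 0,"jaw": 0},{"x": 0,"y": 0,"z": -0.02,"yaw": 0,"jaw": 0},{"x": 0,"y": 0,"z": -0.08,"yaw": 0,"jaw": 0},{"x": 0,"y": 0,"z": -0.16,"yaw": 0,"jaw": -0.5},{"x": 0.04,"y": 0,"z": -0.24,"yaw": 0,"jaw": -1},{"x": 0.1,"y": 0,"z": -0.3,"yaw": 0,"jaw": -1},{"x": 0.1,"y": 0,"z": -0.3,"yaw": 0,"jaw": -1},{"x": 0.1,"y": 0,"z": -0.3,"yaw": 0,"jaw": -1}])

```text
t: 22.25
tool_pos: [516.7, -154.7, 169.6]
ee_rot: [3.141, 0.001, -3.08]
contact_force: [-1.0, 0.8, 0.1]
opening: 85.6
grip_force: 0.0
```

```bash
python3 st.py;python3 - <<'E'
from h import *
a=ctrl.read_camera("scene")[200:400,170:410];b=ctrl.read_camera("side")[150:340,260:480]
o=np.zeros((345,800,3),np.uint8);o[:333,:400]=cv2.resize(a,(400,333));o[:345,400:]=cv2.resize(b,(400,345));cv2.imwrite("pics/end.png",np.clip(o*1.5,0,255).astype(np.uint8))
E
```

```text
t 22.25
tool_pos [ 516.67  -154.728  169.556]
ee_rot [ 3.141e+00  1.000e-03 -3.080e+00]
contact_force [-0.966  0.788  0.113]
ft_torque [ 0.009 -0.    -0.018]
opening 85.568
grip_force 0.0
joint_pos [ 0.082 -0.121 -0.183 -0.    -1.508 -1.591]
```

View pics/end.png

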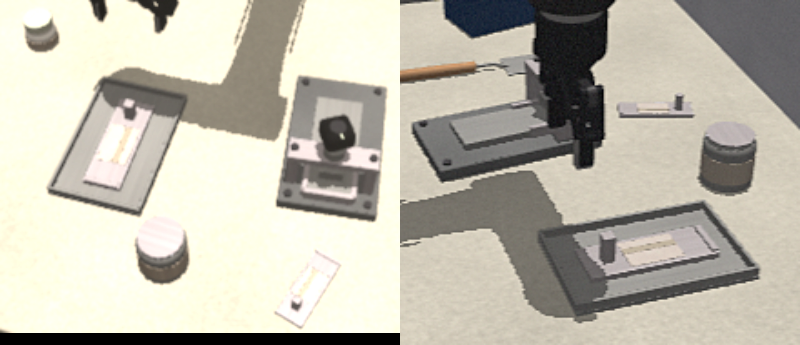

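The carrier lies flat in the tray (left view (118,143), right view (652,250)), released, with the gripper clear and the bystanders untouched.

```bash
python3 -c "
from bench import ctrl
print(ctrl.sign_off())"
```

```text
the job is handed in; nothing more can be done
None
```

I turned the knob clockwise to its stop (about 0.6 N m felt), drew the carrier out of the clamp, set it flat in the tray, let go, and handed the job in at about 22 s.

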